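Refit the spring and cap of a pot-support post

TASK

Fit the compression spring over the rod of the support stand, bent-in end down, until its foot rests fully home on the disc below; the bent-in wire snags on the toothed collars of the rod, so feel for it and twist slightly until it drops through, never forcing or crushing the spring (keep the push below about 20 N). Then put the cork-faced cap, cork up, over the rod end so that it sits squarely on the spring, let go, and leave the other things on the bench undisturbed.

Things in the scene. Friction and masses are not known exactly. Their poses are not given: they have to be found in the camera images.
- stand: fixed support stand: grey square base plate 110 x 110 x 14 mm, origin at the centre of its underside on the bench, z up. In its middle a steel seat disc 48 mm across (top 24 mm above the bench) and an upright steel rod 11 mm in diameter with two dark toothed collars on it
- seat (a point): centre of the seat disc's top face, on the rod's axis, 24 mm above the bench; z up along the rod
- rod_tip (a point): blunt conical tip of the rod, 78 mm above the seat disc; the cone is the last 6 mm
- upper_collar (a point): on the rod's axis at the top face of the upper collar, 55 mm above the seat disc. Both collars are 5 mm thick with four teeth 90 degrees apart (21 mm over the teeth, teeth 7.6 mm wide, gaps between). Each collar stands at its own angle, not given by any pose here and unrelated to the stand's yaw; a friction fit that turns only under about 0.1 N m, so under a light push (5 N) it stays put while the spring is twisted on it
- lower_collar (a point): on the rod's axis at the top face of the lower collar, 23 mm above the seat disc; same shape as the upper one but at another angle
- spring: loose steel compression spring upright in the tray; origin at the centre of its foot when uncompressed, z up along its axis. 64 mm long: top 14 mm is a rigid smooth ferrule (ring) 38 mm outside, 27 mm inside, to hold it by; below, five open coils 32.5 mm outside, 25 mm inside, 3.5 mm wire. About 1 N per mm (29 mm until coil-bound), damped; when its foot snags the coils compress
- spring_foot (a point): centre of the underside of the lowest coil; follows it when the spring is compressed. Here two 3.5 mm wire ends are bent inward from opposite sides, 14.5 mm between their tips: they clear the rod but land on collar teeth unless both stand within about 12 degrees of the middle of a gap; a turn of at most 45 degrees either way brings them over gaps
- spring_top (a point): centre of the top face of the spring's ferrule, 64 mm above the foot when not compressed
- cap: loose cylindrical cap 40 mm in diameter, 29 mm tall, grey plastic with a cork face on top, standing in the tray; origin at the centre of its underside, z up. A blind bore about 15.5 mm in diameter and 19 mm deep opens in its underside; fitted, it rests on the ferrule with the rod end 14 mm inside the bore
- tray: fixed shallow pale-yellow parts tray, 150 (x) by 250 (y) mm, 14 mm high, floor and walls 4 mm thick; origin under its centre; spring and cap stand in it towards its two ends along its y, about 130 mm apart
- pot: loose terracotta pot, 125 mm tall, widest 124 mm, behind the work; not needed; leave alone
- cup: loose white plastic cup, 85 mm tall, 66 mm wide; leave alone
- jar: loose glass jar with white lid, 75 mm tall, 56 mm wide; leave alone
- spatula: loose spatula, 170 mm long, lying near the robot; leave alone
- brush: loose brush, 160 mm long, lying between the tray and the stand, along x more or less; leave alone
- tape: loose pale ring like a tape roll, 72 mm outside, 19 mm high; leave alone
- washer: loose flat steel washer, 30 mm outside, 4 mm thick, in the tray between spring and cap; leave alone

How it is judged:
By the outcome, as a careful person would: the job done as asked, in the order asked, and still so for the second after the job is handed in, with the robot touching nothing.
It also fails if it takes over 67 s, if anything falls off the work surface, if the arm or the gripper's body presses on something with over 40 N, if the wrist force passes 120 N, or if a joint passes its speed limit or range.

ROBOT

A 6-joint arm with a two-finger parallel gripper is mounted at the origin on the work surface. World frame = base frame: x ahead of the robot, y to its left, z up, the work surface at z = 0. Lengths are in m, angles in rad, forces in N, time in s.
With the tool pointing down it reaches from about 0.3 to 0.825 m from the base axis. Payload 5.4 kg.
Tool frame: the origin (TCP) lies on the centre line of the jaws, within the pads' length; the fingertips stand 11 mm ahead of it and the grasp point (between the pads) lies 8 mm behind it; z points along the fingers, y is the line along which they close (so a half turn about z gives the same grasp; the last joint's range is limited). The gripper opens to 92 mm and grips with 3 to 60 N. Pads are 20 mm wide; open, the fingers measure 128 mm over their backs; the gripper's body (75 mm by 189 mm) begins 69 mm behind the grasp point.
Start: joints at [-1.355, 0.158, 1.597, -0, 1.386, -0.21], TCP at [0.237, -0.524, 0.226] pointing down, gripper open.
Joint ranges: [-2.91, 2.91], [-0.94, 2.29], [0.18, 2.7], [-1.29, 4.43], [0.17, 2.64], [-3, 3]. Speed limits (rad/s): [2.57, 2.57, 3.14, 3.14, 3.14, 3.14].

INTERFACE

Orientations are given as a rotation vector (axis times angle).
In Python, from plant import r gives the robot as it stands.
- The arm moves only by the tool arm_command, never from a script. Its argument "series" is a list that holds one entry, the list of rows, each a list of 6 numbers: the shift along the tool's x, y, z in mm, then the turn, a rotation vector about the tool's x, y, z in degrees. A call has exactly 10 rows; each row shifts and turns the commanded pose from where the row before left it, along the tool's axes as they then stand; what a row does not reach is not made up. A row lasts 1/12 s, in which the tool goes at most 41.7 mm and 7.16 degrees, less where a joint would pass 70% of its speed; a pose out of reach is approached as far as the arm can. A call with a gripper value outside its range is refused whole. "hand" is the finger opening in mm, from 0 to 91.9, set as the call begins (left out, the last holds). The fingers move at their own pace and stop on an object; "grip_force" is the grip in N (left out, the last holds). Time passes only in rows, so rows that do not move let the fingers close, or fill a call up. It gives the time, the measured TCP pose, the force, the opening and the grip force at its end, in the units of the state.
- r.get_obs(): the state, without advancing time (a new reading comes with each control period).
- r.read_camera(name): name is "scene" or "top"; returns the picture (420x560x3 uint8, red, green, blue); there is no depth.
- r.calibration(name): a dict with "fovy" (degrees; the focal length in pixels is half the picture's height over the tangent of half this angle, whatever the lens; pixels are square), "cx", "cy" (the principal point, pixels), "R" (3x3) and "t" (3): a world point X has camera coordinates R X + t. Camera axes: x right, y down, z forward; pixel columns grow to the right and rows downward; lengths in m; the calibration is good to about 2 mm. A picture is of the moment at which its call begins. calibration takes no time and is no camera call.
- r.sign_off(): hands the job in; it is judged then, once.
Trained networks look in the newest picture that a camera, given by its name, has taken for a name from the list of things; names that differ only in an ending like _2 or _b are one class to them, and where a whole thing is asked for, a point or a joint stands for the part that bears it (a point fixed in the world has none). Each returns a list of dicts, best first, with "conf" (0 to 1); they miss things now and then, are a little off and sometimes report something else, mostly with a low value. They report only what shows in the picture. A call takes as long as a camera call.
- r.recognise(thing, camera): "xy" ([column, row] in pixels, amid what is visible of it).
The state is a dict: "time_s": time; "joint_pos": joint angles; "qvel": joint speeds; "joint_efforts": joint torques, N m; "position": TCP position; "ee_rot": TCP orientation; "wrist_force": force on the tool from outside, world axes, zero at the start; "wrist_torque": the same for the moment, N m; "grip_width": finger opening in m; "grasp_force": force on a finger pad.
Only numpy, scipy, OpenCV 4.12 (cv2) and the standard library are available. Lean on these libraries where they do the work, as an engineer would, in place of code of your own. Each camera call takes 0.05 s, during which the arm holds its last target. There are 200 camera calls.

## Working session

There is one attempt and no reset: what is moved stays moved. The work goes in short steps, Python scripts to look and compute and a tool call to move; the robot and the scene stay as the last step left them, time stands still between calls to the robot, and variables do not carry over. Pictures are saved under pics/ and viewed, at most 10 in all, crops included, and the job is handed in when it is done.

Besides the shell and the picture viewer there is one more tool, called after "Request:" as name(argument=value, ...), one argument or row to a line, values as JSON. arm_command: Moves the arm, as the interface text tells. Its arguments: {"type":"object","properties":{"series":{"type":"array"},"hand":{"type":"number"},"grip_force":{"type":"number"}},"required":["series"]}

```bash
mkdir -p pics; cat > h.py <<'E'
import numpy as np, cv2
from plant import r
from scipy.spatial.transform import Rotation as Ro
def cal(n):
    c=r.calibration(n); f=210/np.tan(np.radians(c['fovy'])/2)
    return f,c['cx'],c['cy'],np.array(c['R']),np.array(c['t'])
def ray(n,uv):
    f,cx,cy,R,t=cal(n); d=R.T@np.array([(uv[0]-cx)/f,(uv[1]-cy)/f,1]); return -R.T@t,d
def atz(n,uv,z):
    o,d=ray(n,uv); return o+d*(z-o[2])/d[2]
def proj(n,X):
    f,cx,cy,R,t=cal(n); p=R@np.array(X)+t; return np.array([cx+f*p[0]/p[2],cy+f*p[1]/p[2]])
def shot(n,fn):
    im=r.read_camera(n); cv2.imwrite('pics/'+fn,im[:,:,::-1]); return im
E
python3 - <<'E'
from h import *
for n in ['top','scene']:
    shot(n,n+'0.png')
    print(n,-cal(n)[3].T@cal(n)[4],cal(n)[0])
    for th,z in [('rod_tip',.102),('seat',.024),('upper_collar',.079),('spring',.04),('spring_top',.068),('cap',.02),('stand',.014),('tray',.004),('washer',.006)]:
        d=r.recognise(th,n)
        for q in d[:2]: print(n,th,np.round(q['xy']),round(q['conf'],2),np.round(atz(n,q['xy'],z),4))
o=r.get_obs(); print(o)
E
```

```text
top [0.44594296 0.00473358 1.07477529] 468.42178540978193
top rod_tip [188. 208.] 0.64 [0.5567 0.1717 0.102 ]
top rod_tip [341. 199.] 0.35 [ 0.581 -0.148  0.102]
top seat [190. 209.] 0.76 [0.5652 0.1795 0.024 ]
top seat [366. 214.] 0.66 [ 0.5567 -0.2175  0.024 ]
top upper_collar [188. 210.] 0.7 [0.5558 0.1764 0.079 ]
top upper_collar [273. 215.] 0.31 [ 0.5467 -0.0053  0.079 ]
top spring [340. 202.] 0.79 [ 0.5822 -0.1564  0.04  ]
top spring_top [338. 199.] 0.66 [ 0.5848 -0.1475  0.068 ]
top cap [398. 204.] 0.52 [ 0.5819 -0.2904  0.02  ]
top stand [189. 211.] 0.73 [0.5603 0.185  0.014 ]
top tray [368. 214.] 0.86 [ 0.5612 -0.2252  0.004 ]
scene [ 1.07382341 -0.17525521  0.68988456] 470.07423078823354
scene rod_tip [365. 211.] 0.74 [0.6356 0.1371 0.102 ]
scene seat [365. 210.] 0.67 [0.5757 0.1796 0.024 ]
scene upper_collar [362. 210.] 0.63 [0.6152 0.1445 0.079 ]
scene spring [189. 253.] 0.68 [ 0.5817 -0.1574  0.04  ]
scene spring_top [193. 253.] 0.71 [ 0.6038 -0.1516  0.068 ]
scene stand [364. 209.] 0.57 [0.5642 0.1849 0.014 ]
scene tray [148. 269.] 0.67 [ 0.5663 -0.2295  0.004 ]
scene washer [156. 279.] 0.48 [ 0.5927 -0.2199  0.006 ]
{'time_s': 1.0, 'joint_pos': array([-1.35509637e+00,  1.58403873e-01,  1.59694980e+00,  1.41550272e-06,
        1.38619088e+00, -2.10127694e-01]), 'qvel': array([ 0.00123575, -0.00131862, -0.00035063, -0.00036378, -0.00041511,
       -0.00020515]), 'joint_efforts': array([-1.45261252e-03, -3.85579705e+01, -3.22366726e+01,  7.00912206e-02,
        3.07006098e-02, -2.35820536e-06]), 'position': array([ 0.23748643, -0.52367443,  0.22562415]), 'ee_rot': array([3.07060651e+00, 6.63835685e-01, 2.39617703e-06]), 'wrist_force': array([-0.54040854, -0.19998973,  0.35840126]), 'wrist_torque': array([ 0.04591105,  0.02144641, -0.00985781]), 'grasp_force': 0.0, 'grip_width': 0.09233041824851715}
```

View pics/top0.png

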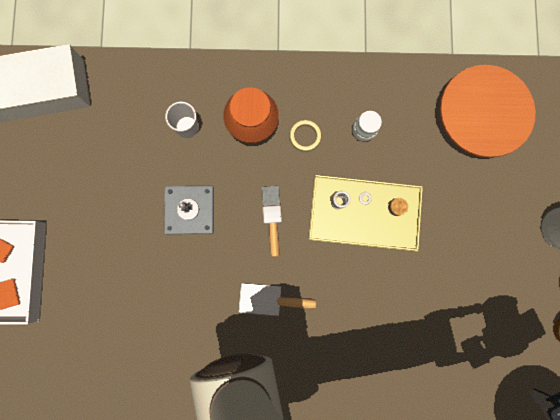

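View pics/scene0.png

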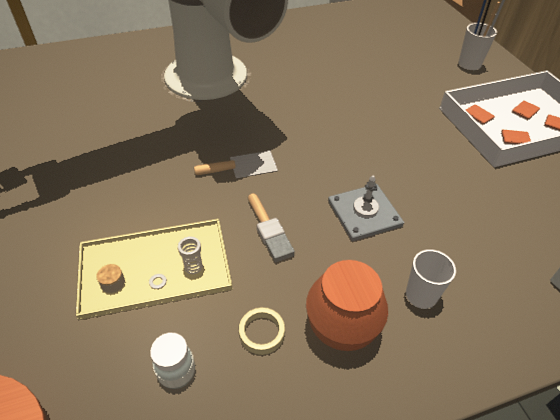

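The top view shows the stand at about (189,210), the spring at (341,200), the washer at (365,198) and the cap at (399,206). I'll zoom in to measure them more accurately.

```bash
python3 - <<'E'
from h import *
t=np.mean([r.read_camera('top').astype(float) for _ in range(4)],0).astype(np.uint8); s=np.mean([r.read_camera('scene').astype(float) for _ in range(4)],0).astype(np.uint8)
cv2.imwrite('t.png',t[:,:,::-1]);cv2.imwrite('s.png',s[:,:,::-1])
def c(im,u,v,w=26,h=29): 
    return cv2.resize(im[v-h:v+h,u-w:u+w],None,fx=5,fy=5,interpolation=cv2.INTER_NEAREST)
A=np.hstack([c(t,189,210),c(t,341,202),c(t,399,206)]);B=np.hstack([c(s,368,200),c(s,190,253),c(s,109,275)])
cv2.imwrite('pics/z.png',np.vstack([A,B])[:,:,::-1])
E
```

```text
(no output)
```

View pics/z.png

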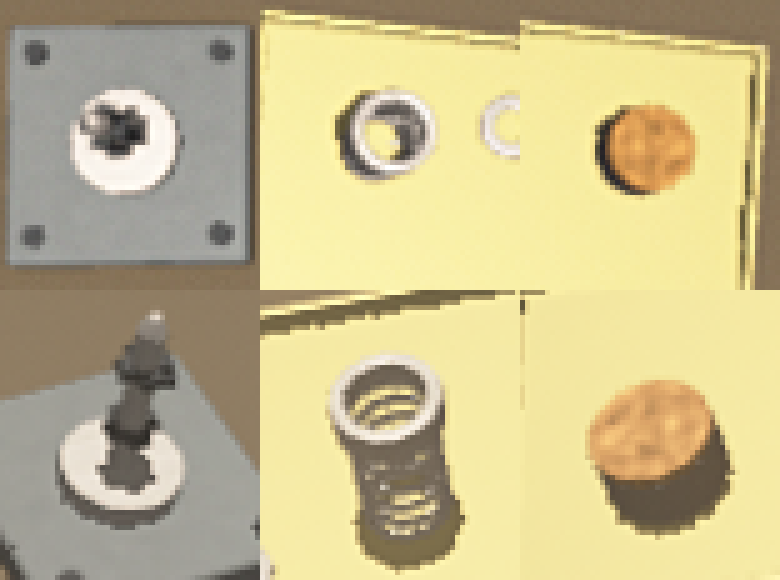

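The crops are clear: the collar teeth show in both views, the spring's ferrule ring is bright, and so is the cork face. Next I'll rectify each face onto its known plane and fit circles of known size.

```bash
cat >> h.py <<'E'
def rect(n,im,x,y,z,half=.04,N=320):
    # row <- -x? : col = y offset, row = x offset ; returns patch, col j -> y-half+.., row i -> x-half+..
    g=(np.arange(N)+.5)/N*2*half-half
    P=np.array([[proj(n,(x+a,y+b,z)) for b in g[::8]] for a in g[::8]]).astype(np.float32)
    P=cv2.resize(P,(N,N),interpolation=cv2.INTER_LINEAR)
    # resize keeps centres: block centre vs first-sample offset
    off=(g[8]-g[0])/2-(g[1]-g[0])/2
    P2=cv2.remap(im,P[...,0],P[...,1],cv2.INTER_LINEAR)
    return P2,off
def fitcirc(n,im,x,y,z,rad,mask,rin=0):
    m=mask(im).astype(np.float32)
    h,off=rad*1.6,0
    N=200; P,off=rect(n,m,x,y,z,h,N)
    s=2*h/N; k=int(rad/s)+4; a=np.arange(-k,k+1)*s; d=np.hypot(*np.meshgrid(a,a))
    K=np.where(d<rad,1.,-1.)*(d<rad+.004); K[d<rin]=0
    R=cv2.filter2D(P-.5,-1,K.astype(np.float32)); i,j=np.unravel_index(R.argmax(),R.shape)
    return x+(i+.5)*s-h-off, y+(j+.5)*s-h-off, R.max()/np.abs(K).sum()*2
E
python3 - <<'E'
from h import *
t=cv2.imread('t.png')[:,:,::-1].copy();s=cv2.imread('s.png')[:,:,::-1].copy()
def white(im):
    i=im.astype(int); return (i.min(2)>150)&(i.max(2)-i.min(2)<50)
def cork(im):
    i=im.astype(int); return (i[...,0]-i[...,2]>75)&(i[...,0]>140)&(i[...,1]<185)
for n,im in (('top',t),('scene',s)):
    print(n,'disc',fitcirc(n,im,.565,.18,.024,.024,white,.012))
    print(n,'ring',fitcirc(n,im,.585,-.152,.068,.019,white,.0135))
    print(n,'cork',fitcirc(n,im,.575,-.285,.033,.020,cork))
    print(n,'washer',fitcirc(n,im,.585,-.21,.008,.015,white,.008))
    u=lambda p:atz(n,p,.014)[:2]
# verification overlay
print('tray tip', atz('top',(188-.5+0, 209),.102))
for n in('top','scene'):
    for z in (.024,.079,.102): print(n,z,proj(n,(.565,.18,z)))
P,_=rect('top',t,.565,.18,.024);Q,_=rect('scene',s,.565,.18,.024)
U,_=rect('top',t,.565,.18,.079);V,_=rect('scene',s,.565,.18,.079)
cv2.imwrite('pics/r.png',np.vstack([np.hstack([P,Q]),np.hstack([U,V])])[:,:,::-1][::1])
E
```

```text
top disc (np.float64(0.546184), np.float64(0.216864), np.float64(0.5172652713528431))
top ring (np.float64(0.585912), np.float64(-0.154736), np.float64(0.7012034212605337))
top cork (np.float64(0.5759599999999999), np.float64(-0.28979999999999995), np.float64(0.8464761382720657))
top washer (np.float64(0.59724), np.float64(-0.21792), np.float64(0.6274876489220877))Traceback (most recent call last):
  File "<stdin>", line 8, in <module>
  File "h.py", line 27, in fitcirc
    N=200; P,off=rect(n,m,x,y,z,h,N)
                 ~~~~^^^^^^^^^^^^^^^
  File "h.py", line 18, in rect
    P=np.array([[proj(n,(x+a,y+b,z)) for b in g[::8]] for a in g[::8]]).astype(np.float32)
                 ~~~~^^^^^^^^^^^^^^^
  File "h.py", line 12, in proj
    f,cx,cy,R,t=cal(n); p=R@np.array(X)+t; return np.array([cx+f*p[0]/p[2],cy+f*p[1]/p[2]])
                ~~~^^^
  File "h.py", line 5, in cal
    c=r.calibration(n); f=210/np.tan(np.radians(c['fovy'])/2)
ValueError: time passes only in moves, steps and waits
```

```bash
python3 - <<'E'
s=open('h.py').read()
s=s.replace("def cal(n):","import functools\n@functools.lru_cache\ndef cal(n):")
a=s.index("def rect"); b=s.index("def fitcirc")
s=s[:a]+'''def rect(n,im,x,y,z,half=.04,N=320):
    # exact plane homography; col -> +y, row -> +x
    c=np.array([[-1,-1],[-1,1],[1,1],[1,-1]])*half
    src=np.float32([proj(n,(x+a,y+b,z)) for a,b in c]); dst=np.float32([(0,0),(N,0),(N,N),(0,N)])-.5
    return cv2.warpPerspective(im,cv2.getPerspectiveTransform(src,dst),(N,N)),0
'''+s[b:]
s=s.replace("R=cv2.filter2D(P-.5,-1,K.astype(np.float32))","R=cv2.filter2D(P-.5,-1,K.astype(np.float32),borderType=cv2.BORDER_REPLICATE)")
open('h.py','w').write(s)
E
cat > m.py <<'E'
from h import *
t=cv2.imread('t.png')[:,:,::-1].copy();s=cv2.imread('s.png')[:,:,::-1].copy()
print(t[195,180],t[215,190],s[215,345],s[222,360])
def white(im):
    i=im.astype(int); return (i.min(2)>165)&(i.max(2)-i.min(2)<50)
def cork(im):
    i=im.astype(int); return (i[...,0]-i[...,2]>75)&(i[...,0]>140)&(i[...,1]<185)
for n,im in (('top',t),('scene',s)):
    for nm,a in dict(disc=(.565,.18,.024,.024,white,.0145),ring=(.585,-.152,.068,.019,white,.0135),cork=(.575,-.285,.033,.020,cork),washer=(.593,-.215,.008,.015,white,.008)).items(): print(n,nm,np.round(fitcirc(n,im,*a),4))
T=np.mean([fitcirc(n,im,.565,.18,.024,.024,white,.0145)[:2] for n,im in (('top',t),('scene',s))],0)
L=[rect(n,im,*T,z,.025)[0] for z in (.024,.079) for n,im in (('top',t),('scene',s))]
for l in L: cv2.circle(l,(160,160),154,(255,0,0),1);cv2.circle(l,(160,160),67,(0,255,0),1)
L=[cv2.resize(l,(290,290)) for l in L]
cv2.imwrite('pics/r.png',np.vstack([np.hstack(L[:2]),np.hstack(L[2:])])[:,:,::-1])
E
python3 m.py
```

```text
[156 156 152] [250 245 237] [159 158 151] [160 159 151]
top disc [0.5652 0.1871 0.7188]
top ring [ 0.5858 -0.1549  0.6671]
top cork [ 0.5758 -0.2896  0.8463]
top washer [ 0.5974 -0.218   0.6997]
scene disc [0.5637 0.1867 0.6174]
scene ring [ 0.5864 -0.1549  0.6488]
scene cork [ 0.5764 -0.2896  0.7557]
scene washer [ 0.597  -0.2182  0.7122]
```

View pics/r.png

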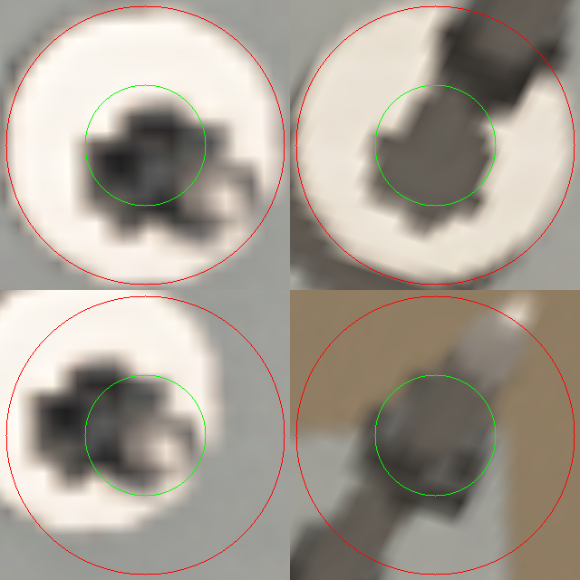

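The fits from the two views agree to about 1.5 mm, and the collar matches in the scene view:
- **Stand axis:** (.5645, .187)
- **Spring:** (.586, -.155)
- **Cap:** (.576, -.2896)

I'll start by turning the tool to align with the world axes and moving toward the spring.

Request:
arm_command(
  series=[
    [[0,0,0,0,0,6.1],[0,0,0,0,0,6.1],[0,0,0,0,0,6.1],[0,0,0,0,0,6.1],[25,-26,0,0,0,0],[25,-26,0,0,0,0],[25,-26,0,0,0,0],[25,-26,0,0,0,0],[25,-26,0,0,0,0],[25,-26,0,0,0,0]],
  ],
  hand=60,
)

```text
time_s: 2.23
position: [0.3884, -0.3663, 0.2258]
ee_rot: [3.141, -0.001, 0.0]
wrist_force: [0.6, 0.0, -0.5]
grip_width: 0.0599
grasp_force: 0.0
```

Request:
arm_command(
  series=[
    [[25,-26,0,0,0,0],[25,-26,0,0,0,0],[25,-26,0,0,0,0],[25,-26,10,0,0,0],[25,-26,10,0,0,0],[25,-26,15,0,0,0],[25,-26,15,0,0,0],[24,-27,20,0,0,0],[0,-1,20,0,0,0],[0,0,0,0,0,0]],
  ],
)

```text
time_s: 3.07
position: [0.5846, -0.1546, 0.1308]
ee_rot: [-3.138, -0.005, 0.012]
wrist_force: [-0.8, 0.4, -0.6]
grip_width: 0.0597
grasp_force: 0.0
```

Request:
arm_command(
  series=[
    [[0,0,0,0,0,0],[0,0,0,0,0,0],[0,0,15,0,0,0],[0,0,15,0,0,0],[0,0,15,0,0,0],[0,0,10,0,0,0],[0,0,0,0,0,0],[0,0,0,0,0,0],[0,0,0,0,0,0],[0,0,0,0,0,0]],
  ],
)

```text
time_s: 3.9
position: [0.5874, -0.1584, 0.0822]
ee_rot: [3.14, -0.001, 0.004]
wrist_force: [-0.9, 0.2, 0.7]
grip_width: 0.0599
grasp_force: 0.0
```

Request:
arm_command(
  series=[
    [[-1,-3,0,0,0,0],[0,0,10,0,0,0],[0,0,10,0,0,0],[0,0,9,0,0,0],[0,0,0,0,0,0],[0,0,0,0,0,0],[0,0,0,0,0,0],[0,0,0,0,0,0],[0,0,0,0,0,0],[0,0,0,0,0,0]],
  ],
)

```text
time_s: 4.73
position: [0.5859, -0.1549, 0.0521]
ee_rot: [3.141, -0.0, 0.001]
wrist_force: [0.4, -0.0, -0.1]
grip_width: 0.0602
grasp_force: 0.0
```

Request:
arm_command(
  series=[
    [[0,0,0,0,0,0],[0,0,0,0,0,0],[0,0,0,0,0,0],[0,0,0,0,0,0],[0,0,0,0,0,0],[0,0,0,0,0,0],[0,0,0,0,0,0],[0,0,0,0,0,0],[0,0,0,0,0,0],[0,0,0,0,0,0]],
  ],
  hand=30,
  grip_force=25,
)

```text
time_s: 5.57
position: [0.5855, -0.1547, 0.0516]
ee_rot: [3.142, -0.0, 0.0]
wrist_force: [0.2, 0.0, -0.2]
grip_width: 0.0377
grasp_force: 25.0
```

Request:
arm_command(
  series=[
    [[0,0,-10,0,0,0],[0,0,-20,0,0,0],[0,0,-30,0,0,0],[0,0,-30,0,0,0],[0,-20,-20,0,0,0],[-2,-30,-13,0,0,0],[-2,-36,0,0,0,0],[-2,-36,0,0,0,0],[-2,-36,0,0,0,0],[-2,-36,0,0,0,0]],
  ],
)

```text
time_s: 6.4
position: [0.5751, 0.041, 0.1754]
ee_rot: [-3.141, 0.001, -0.001]
wrist_force: [0.2, 0.2, -0.2]
grip_width: 0.0374
grasp_force: 25.0
```

Request:
arm_command(
  series=[
    [[-3,-36,0,0,0,0],[-3,-36,0,0,0,0],[-3,-36,0,0,0,0],[-2,-25,0,0,0,0],[0,-10,0,0,0,0],[0,-5,0,0,0,0],[0,0,0,0,0,0],[0,0,0,0,0,0],[0,0,0,0,0,0],[0,0,0,0,0,0]],
  ],
)

```text
time_s: 7.23
position: [0.5648, 0.186, 0.1747]
ee_rot: [3.141, -0.003, -0.0]
wrist_force: [0.7, 0.5, -1.2]
grip_width: 0.0375
grasp_force: 25.0
```

```bash
python3 - <<'E'
from h import *
L=[]
P=[]
for n in('top','scene'):
    for _ in range(3): im=r.read_camera(n); o=r.get_obs(); P.append(o['position'])
    for z in (.127,.191): print(n,proj(n,(.5645,.187,z)))
    u,v=np.int32(proj(n,(.5645,.187,.14))); L.append(cv2.resize(im[v-60:v+60,u-60:u+60],None,fx=4,fy=4)[:480,:])
p=np.mean(P,0); print(p,o['wrist_force'],o['joint_pos'])
L=[cv2.resize(l,(400,400)) for l in L]
cv2.imwrite('pics/a.png',np.hstack(L)[:,:,::-1])
E
```

```text
top [178.4042094  203.05890573]
top [172.03985961 198.78685042]
scene [375.39561032 166.01962667]
scene [381.92893644 137.71036197]
[0.56467837 0.18661236 0.17461646] [-0.21471606 -0.45898608 -0.18354322] [1.16925824e-01 2.50471658e-01 1.59349094e+00 2.76315737e-06
 1.29765548e+00 1.68822742e+00]
```

View pics/a.png

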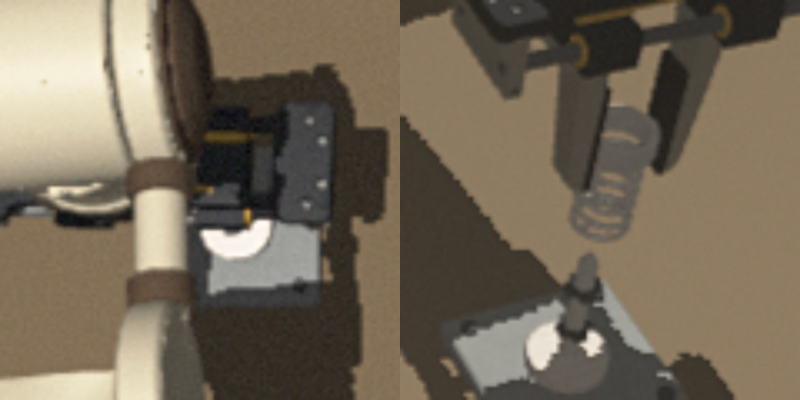

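The scene view shows the spring hanging upright, directly above the rod tip. I'll lower it to just above the upper collar.

Request:
arm_command(
  series=[
    [[0,0,8,0,0,0],[0,0,8,0,0,0],[0,0,6,0,0,0],[0,0,5,0,0,0],[0,0,5,0,0,0],[0,0,5,0,0,0],[0,0,5,0,0,0],[0,0,1,0,0,0],[0,0,0,0,0,0],[0,0,0,0,0,0]],
  ],
)

```text
time_s: 8.37
position: [0.5647, 0.1874, 0.1318]
ee_rot: [-3.142, 0.0, -0.0]
wrist_force: [-0.7, 0.4, -1.0]
grip_width: 0.0374
grasp_force: 25.0
```

Request:
arm_command(
  series=[
    [[0,0,2,0,0,0],[0,0,2,0,0,0],[0,0,2,0,0,0],[0,0,1,0,0,0],[0,0,1,0,0,0],[0,0,1,0,0,0],[0,0,0,0,0,0],[0,0,0,0,0,0],[0,0,0,0,0,0],[0,0,0,0,0,0]],
  ],
)

```text
time_s: 9.2
position: [0.5648, 0.1873, 0.1229]
ee_rot: [-3.141, 0.0, -0.001]
wrist_force: [0.8, -0.6, 3.7]
grip_width: 0.0374
grasp_force: 25.0
```

Contact at 4 N on the upper collar. Twisting.

Request:
arm_command(
  series=[
    [[0,0,0.5,0,0,-2],[0,0,0,0,0,-2],[0,0,0,0,0,-2],[0,0,0,0,0,-2],[0,0,0,0,0,-2],[0,0,0,0,0,-2],[0,0,0,0,0,-2],[0,0,0,0,0,-1],[0,0,0,0,0,0],[0,0,0,0,0,0]],
  ],
)

```text
time_s: 10.03
position: [0.5648, 0.1876, 0.1224]
ee_rot: [-3.114, -0.409, -0.001]
wrist_force: [1.0, 1.9, 4.3]
grip_width: 0.0378
grasp_force: 25.0
```

Request:
arm_command(
  series=[
    [[0,0,0,0,0,-2],[0,0,0,0,0,-2],[0,0,0,0,0,-2],[0,0,0,0,0,-2],[0,0,0,0,0,-2],[0,0,0,0,0,-2],[0,0,0,0,0,-2],[0,0,0,0,0,-1],[0,0,0,0,0,0],[0,0,0,0,0,0]],
  ],
)

```text
time_s: 10.87
position: [0.5638, 0.1872, 0.1212]
ee_rot: [-3.035, -0.811, 0.003]
wrist_force: [0.2, 0.1, -0.4]
grip_width: 0.0375
grasp_force: 25.0
```

It dropped into the gap, and the force is now zero. Lowering.

Request:
arm_command(
  series=[
    [[0,0,1,0,0,0],[0,0,1,0,0,0],[0,0,1,0,0,0],[0,0,1,0,0,0],[0,0,1,0,0,0],[0,0,1,0,0,0],[0,0,1,0,0,0],[0,0,1,0,0,0],[0,0,0,0,0,0],[0,0,0,0,0,0]],
  ],
)

```text
time_s: 11.7
position: [0.5645, 0.1873, 0.114]
ee_rot: [-3.035, -0.813, 0.0]
wrist_force: [-0.2, -0.3, -0.7]
grip_width: 0.0375
grasp_force: 25.0
```

Free. Continuing down to touch the lower collar (expected at TCP z of about .095).

Request:
arm_command(
  series=[
    [[0,0,4,0,0,0],[0,0,4,0,0,0],[0,0,4,0,0,0],[0,0,3,0,0,0],[0,0,3,0,0,0],[0,0,2,0,0,0],[0,0,2,0,0,0],[0,0,1,0,0,0],[0,0,0,0,0,0],[0,0,0,0,0,0]],
  ],
)

```text
time_s: 12.53
position: [0.5645, 0.1873, 0.0911]
ee_rot: [-3.035, -0.813, 0.0]
wrist_force: [-0.5, 0.1, -1.6]
grip_width: 0.0378
grasp_force: 25.0
```

Request:
arm_command(
  series=[
    [[0,0,1,0,0,0],[0,0,1,0,0,0],[0,0,1,0,0,0],[0,0,1,0,0,0],[0,0,0,0,0,0],[0,0,0,0,0,0],[0,0,0,0,0,0],[0,0,0,0,0,0],[0,0,0,0,0,0],[0,0,0,0,0,0]],
  ],
)

```text
time_s: 13.37
position: [0.5646, 0.1873, 0.0872]
ee_rot: [3.035, 0.813, 0.0]
wrist_force: [0.4, -0.1, -0.7]
grip_width: 0.0375
grasp_force: 25.0
```

Request:
arm_command(
  series=[
    [[0,0,2,0,0,0],[0,0,2,0,0,0],[0,0,2,0,0,0],[0,0,2,0,0,0],[0,0,2,0,0,0],[0,0,2,0,0,0],[0,0,0,0,0,0],[0,0,0,0,0,0],[0,0,0,0,0,0],[0,0,0,0,0,0]],
  ],
)

```text
time_s: 14.2
position: [0.5647, 0.1873, 0.0753]
ee_rot: [3.035, 0.813, 0.0]
wrist_force: [0.8, 0.8, -0.9]
grip_width: 0.0373
grasp_force: 25.0
```

```bash
python3 - <<'E'
from h import *
F=[];P=[]
for _ in range(6):
    im=r.read_camera('scene'); o=r.get_obs(); F.append(o['wrist_force']);P.append(o['position'])
print(np.mean(F,0),np.mean(P,0),o['time_s'])
u,v=np.int32(proj('scene',(.5645,.187,.07)))
c=im[v-45:v+45,u-60:u+60]; c=cv2.resize(c,None,fx=6,fy=6)
cv2.imwrite('pics/b.png',c[:,:,::-1])
E
```

```text
[ 0.00415692 -0.34390081 -0.53377682] [0.56460553 0.18734923 0.07522458] 14.5
```

View pics/b.png

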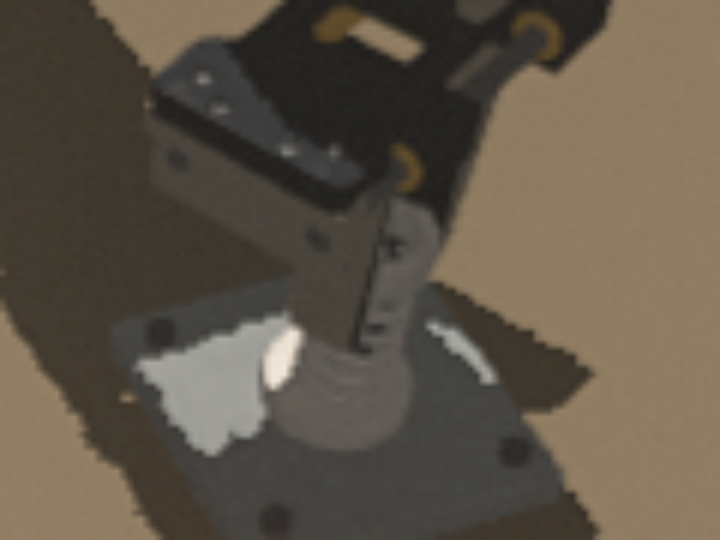

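The view shows the coils, extended, just above the disc, so it passed the lower collar freely. I'll press lightly onto the seat.

Request:
arm_command(
  series=[
    [[0,0,1,0,0,0],[0,0,1,0,0,0],[0,0,1,0,0,0],[0,0,1,0,0,0],[0,0,1,0,0,0],[0,0,1,0,0,0],[0,0,0,0,0,0],[0,0,0,0,0,0],[0,0,0,0,0,0],[0,0,0,0,0,0]],
  ],
)

```text
time_s: 15.33
position: [0.5648, 0.1873, 0.0694]
ee_rot: [3.034, 0.813, 0.001]
wrist_force: [-0.3, -1.0, 2.4]
grip_width: 0.0377
grasp_force: 25.0
```

Seat contact came at the expected height. I'll relax the push, release and lift.

Request:
arm_command(
  series=[
    [[0,0,-1,0,0,0],[0,0,-1,0,0,0],[0,0,0,0,0,0],[0,0,0,0,0,0],[0,0,0,0,0,0],[0,0,0,0,0,0],[0,0,0,0,0,0],[0,0,0,0,0,0],[0,0,0,0,0,0],[0,0,0,0,0,0]],
  ],
)

```text
time_s: 16.17
position: [0.5645, 0.1873, 0.0711]
ee_rot: [-3.035, -0.813, 0.0]
wrist_force: [0.2, 0.1, 1.2]
grip_width: 0.0379
grasp_force: 25.0
```

Request:
arm_command(
  series=[
    [[0,0,0,0,0,0],[0,0,0,0,0,0],[0,0,0,0,0,0],[0,0,0,0,0,0],[0,0,0,0,0,0],[0,0,0,0,0,0],[0,0,-5,0,0,0],[0,0,-15,0,0,0],[0,0,-25,0,0,0],[0,0,-35,0,0,0]],
  ],
  hand=54,
)

```text
time_s: 17.0
position: [0.5623, 0.187, 0.1494]
ee_rot: [-3.034, -0.813, 0.01]
wrist_force: [-0.5, -0.3, -0.2]
grip_width: 0.054
grasp_force: 0.0
```

Request:
arm_command(
  series=[
    [[0,0,-10,0,0,6],[0,0,-10,0,0,6],[0,0,0,0,0,6],[0,0,0,0,0,6],[0,0,0,0,0,6],[1,37,0,0,0,0],[1,37,0,0,0,0],[1,37,0,0,0,0],[1,37,0,0,0,0],[1,37,0,0,0,0]],
  ],
)

```text
time_s: 17.83
position: [0.5694, 0.0008, 0.1717]
ee_rot: [3.141, 0.001, 0.001]
wrist_force: [0.3, 0.1, -0.3]
grip_width: 0.054
grasp_force: 0.0
```

```bash
python3 - <<'E'
from h import *
r.read_camera('scene')
for n in ['scene']:
    im=shot(n,'c.png')
    print(r.recognise('spring',n)[:1],r.recognise('spring_top',n)[:1],proj(n,(.5645,.187,.088)),r.get_obs()['position'])
u,v=np.int32(proj('scene',(.5645,.187,.06)))
cv2.imwrite('pics/c2.png',cv2.resize(im[v-40:v+40,u-50:u+50],None,fx=6,fy=6)[:,:,::-1])
E
```

```text
[{'xy': [369.2, 192.6], 'conf': 0.73}] [{'xy': [367.1, 190.0], 'conf': 0.91}] [371.7715834  181.72273645] [0.56957958 0.00180053 0.17145052]
```

View pics/c2.png

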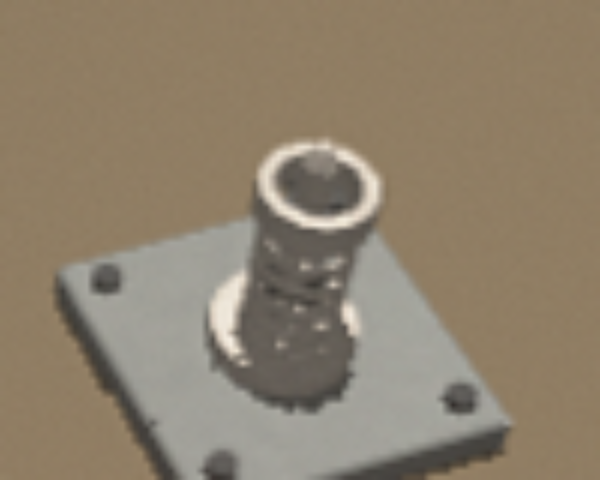

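The view shows the spring upright over the rod with the tip showing above the ring, about the height expected when it is seated. I'll check the ring height numerically on the saved image while the move goes on.

```bash
python3 - <<'E'
from h import *
im=cv2.imread('pics/c.png')[:,:,::-1].copy()
def white(im):
    i=im.astype(int); return (i.min(2)>165)&(i.max(2)-i.min(2)<50)
for z in (.08,.084,.086,.088,.09,.093,.098,.105): print(z,np.round(fitcirc('scene',im,.5645,.187,z,.019,white,.0135),4))
E
```

```text
0.08 [0.5592 0.1908 0.5849]
0.084 [0.5625 0.1884 0.5816]
0.086 [0.5643 0.1875 0.5791]
0.088 [0.5659 0.1862 0.5756]
0.09 [0.5677 0.185  0.5729]
0.093 [0.5701 0.1832 0.5664]
0.098 [0.5744 0.1802 0.553 ]
0.105 [0.5811 0.1759 0.493 ]
```

Request:
arm_command(
  series=[
    [[1,37,0,0,0,0],[1,37,0,0,0,0],[1,37,0,0,0,0],[1,37,0,0,0,0],[1,37,0,0,0,0],[1,37,10,0,0,0],[0,37,20,0,0,0],[0,24,20,0,0,0],[0,9,20,0,0,0],[0,0,10,0,0,0]],
  ],
)

```text
time_s: 18.87
position: [0.5747, -0.2892, 0.0885]
ee_rot: [-3.14, 0.002, 0.004]
wrist_force: [-0.1, 0.5, 0.2]
grip_width: 0.0544
grasp_force: 0.0
```

Request:
arm_command(
  series=[
    [[0,0,0,0,0,0],[0,0,10,0,0,0],[0,0,10,0,0,0],[0,0,10,0,0,0],[0,0,0,0,0,0],[0,0,0,0,0,0],[0,0,0,0,0,0],[0,0,0,0,0,0],[0,0,0,0,0,0],[0,0,0,0,0,0]],
  ],
)

```text
time_s: 19.7
position: [0.5758, -0.2896, 0.0619]
ee_rot: [3.141, -0.0, 0.001]
wrist_force: [0.3, -0.0, -0.6]
grip_width: 0.0541
grasp_force: 0.0
```

Ring height .086–.088 on the axis, so the spring is home. Now grasping the cap.

Request:
arm_command(
  series=[
    [[0,0,10,0,0,0],[0,0,10,0,0,0],[0,0,10,0,0,0],[0,0,10,0,0,0],[0,0,3,0,0,0],[0,0,0,0,0,0],[0,0,0,0,0,0],[0,0,0,0,0,0],[0,0,0,0,0,0],[0,0,0,0,0,0]],
  ],
)

```text
time_s: 20.53
position: [0.5757, -0.2895, 0.0187]
ee_rot: [3.141, -0.0, 0.001]
wrist_force: [-0.0, 0.4, -1.0]
grip_width: 0.0539
grasp_force: 0.0
```

Request:
arm_command(
  series=[
    [[0,0,0,0,0,0],[0,0,0,0,0,0],[0,0,0,0,0,0],[0,0,0,0,0,0],[0,0,0,0,0,0],[0,0,0,0,0,0],[0,0,0,0,0,0],[0,0,0,0,0,0],[0,0,0,0,0,0],[0,0,0,0,0,0]],
  ],
  hand=30,
  grip_force=25,
)

```text
time_s: 21.37
position: [0.5756, -0.2895, 0.0185]
ee_rot: [3.141, -0.0, 0.0]
wrist_force: [-0.4, 0.2, 2.0]
grip_width: 0.0398
grasp_force: 25.0
```

Request:
arm_command(
  series=[
    [[0,0,-10,0,0,0],[0,0,-20,0,0,0],[0,0,-30,0,0,0],[0,0,-30,0,0,0],[0,-20,-30,0,0,0],[-1,-30,-16,0,0,0],[-1,-37,0,0,0,0],[-1,-37,0,0,0,0],[-1,-37,0,0,0,0],[-1,-37,0,0,0,0]],
  ],
)

```text
time_s: 22.2
position: [0.57, -0.0895, 0.1548]
ee_rot: [-3.141, 0.001, -0.0]
wrist_force: [0.2, -0.2, 0.2]
grip_width: 0.0396
grasp_force: 25.0
```

Request:
arm_command(
  series=[
    [[-1,-37,0,0,0,0],[-1,-37,0,0,0,0],[-1,-37,0,0,0,0],[-1,-37,0,0,0,0],[-1,-37,0,0,0,0],[-1,-37,0,0,0,0],[0,-30,0,0,0,0],[0,-17,0,0,0,0],[0,-10,0,0,0,0],[0,0,0,0,0,0]],
  ],
)

```text
time_s: 23.03
position: [0.5641, 0.1894, 0.1545]
ee_rot: [-3.141, -0.004, 0.0]
wrist_force: [0.4, 0.1, -0.4]
grip_width: 0.0398
grasp_force: 25.0
```

Request:
arm_command(
  series=[
    [[0,0,0,0,0,0],[0,0,0,0,0,0],[0,0,0,0,0,0],[0,0,5,0,0,0],[0,0,5,0,0,0],[0,0,5,0,0,0],[0,0,5,0,0,0],[0,0,0,0,0,0],[0,0,0,0,0,0],[0,0,0,0,0,0]],
  ],
)

```text
time_s: 23.87
position: [0.5646, 0.1877, 0.1343]
ee_rot: [3.142, -0.0, 0.0]
wrist_force: [-0.3, 0.2, -0.7]
grip_width: 0.0396
grasp_force: 25.0
```

```bash
python3 - <<'E'
from h import *
r.read_camera('scene');im=shot('scene','d.png'); print(r.get_obs()['position'])
def cork(im):
    i=im.astype(int); return (i[...,0]-i[...,2]>55)&(i[...,0]>110)&(i[...,1]<185)
u,v=np.int32(proj('scene',(.5645,.187,.1)))
cv2.imwrite('pics/d2.png',cv2.resize(im[v-45:v+45,u-60:u+60],None,fx=6,fy=6)[:,:,::-1])
E
```

```text
[0.56472277 0.18776782 0.13458392]
```

View pics/d2.png

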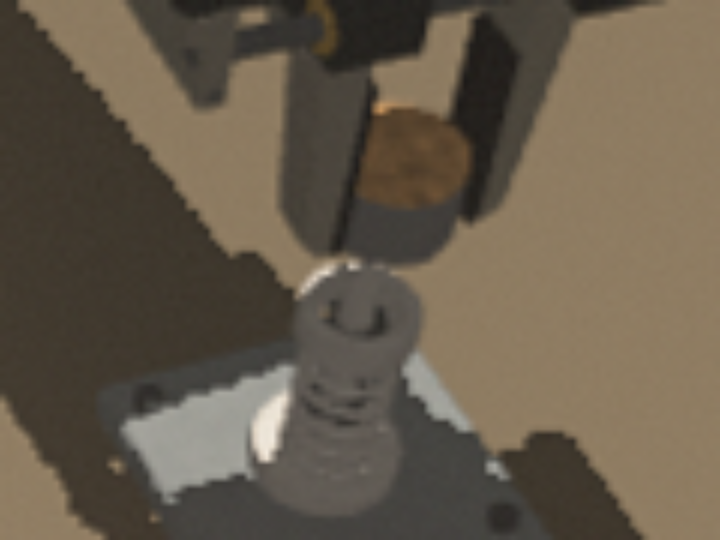

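The view shows the cap upright, cork up, directly above the spring and rod. Descending.

Request:
arm_command(
  series=[
    [[0,0,3,0,0,0],[0,0,3,0,0,0],[0,0,3,0,0,0],[0,0,3,0,0,0],[0,0,3,0,0,0],[0,0,3,0,0,0],[0,0,3,0,0,0],[0,0,3,0,0,0],[0,0,0,0,0,0],[0,0,0,0,0,0]],
  ],
)

```text
time_s: 24.8
position: [0.5643, 0.1876, 0.11]
ee_rot: [3.141, -0.0, -0.001]
wrist_force: [0.0, -0.6, -1.7]
grip_width: 0.0396
grasp_force: 25.0
```

Request:
arm_command(
  series=[
    [[0,0,1,0,0,0],[0,0,1,0,0,0],[0,0,1,0,0,0],[0,0,1,0,0,0],[0,0,1,0,0,0],[0,0,1,0,0,0],[0,0,1,0,0,0],[0,0,1,0,0,0],[0,0,0,0,0,0],[0,0,0,0,0,0]],
  ],
)

```text
time_s: 25.63
position: [0.5645, 0.1874, 0.1021]
ee_rot: [3.141, -0.0, -0.0]
wrist_force: [-0.1, -2.8, -0.2]
grip_width: 0.0397
grasp_force: 25.0
```

Request:
arm_command(
  series=[
    [[0,0,1,0,0,0],[0,0,1,0,0,0],[0,0,0,0,0,0],[0,0,0,0,0,0],[0,0,0,0,0,0],[0,0,0,0,0,0],[0,0,0,0,0,0],[0,0,0,0,0,0],[0,0,0,0,0,0],[0,0,0,0,0,0]],
  ],
)

```text
time_s: 26.47
position: [0.5646, 0.1874, 0.1004]
ee_rot: [3.141, -0.0, 0.0]
wrist_force: [0.1, -4.9, 2.2]
grip_width: 0.0397
grasp_force: 25.0
```

A 5 N side load has appeared, pushing the tool toward -y. I'll comply by 1 mm.

Request:
arm_command(
  series=[
    [[0,1,0,0,0,0],[0,0,0,0,0,0],[0,0,0,0,0,0],[0,0,0,0,0,0],[0,0,0,0,0,0],[0,0,0,0,0,0],[0,0,0,0,0,0],[0,0,0,0,0,0],[0,0,0,0,0,0],[0,0,0,0,0,0]],
  ],
)

```text
time_s: 27.3
position: [0.5646, 0.1869, 0.1003]
ee_rot: [-3.141, 0.0, -0.0]
wrist_force: [0.2, 0.8, 1.6]
grip_width: 0.0397
grasp_force: 25.0
```

```bash
python3 - <<'E'
from h import *
W=[]
for _ in range(6):
    im=r.read_camera('scene'); o=r.get_obs(); W.append(np.r_[o['wrist_force'],o['wrist_torque'],o['position']])
print(np.round(np.mean(W,0),4),o['time_s'])
cv2.imwrite('pics/e.png',im[:,:,::-1])
u,v=np.int32(proj('scene',(.5645,.187,.08)))
cv2.imwrite('pics/e2.png',cv2.resize(im[v-40:v+40,u-50:u+50],None,fx=7,fy=7)[:,:,::-1])
E
```

```text
[-0.4117  0.9478  1.3096  0.2542  0.028   0.0046  0.5646  0.1868  0.1003] 27.6
```

View pics/e2.png

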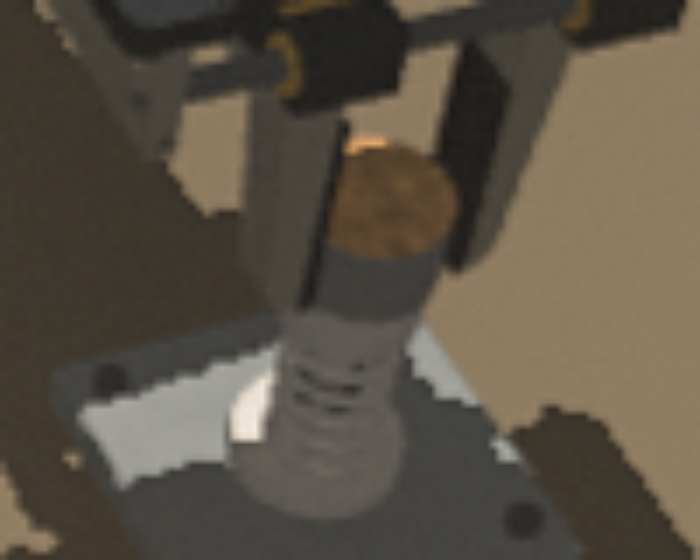

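The side load is gone and the cap sits flush and upright on the ferrule. I'll relax the push and release.

Request:
arm_command(
  series=[
    [[0,0,-1,0,0,0],[0,0,0,0,0,0],[0,0,0,0,0,0],[0,0,0,0,0,0],[0,0,0,0,0,0],[0,0,0,0,0,0],[0,0,0,0,0,0],[0,0,0,0,0,0],[0,0,0,0,0,0],[0,0,0,0,0,0]],
  ],
  hand=60,
)

```text
time_s: 28.43
position: [0.5645, 0.1867, 0.1013]
ee_rot: [3.142, -0.0, -0.0]
wrist_force: [-0.2, 0.2, -1.0]
grip_width: 0.0599
grasp_force: 0.0
```

Request:
arm_command(
  series=[
    [[0,0,-5,0,0,0],[0,0,-10,0,0,0],[0,0,-25,0,0,0],[0,0,-35,0,0,0],[0,15,-25,0,0,0],[0,30,0,0,0,0],[0,38,0,0,0,0],[0,38,0,0,0,0],[0,38,0,0,0,0],[0,30,0,0,0,0]],
  ],
)

```text
time_s: 29.27
position: [0.5646, -0.0049, 0.2027]
ee_rot: [3.141, -0.001, 0.003]
wrist_force: [0.4, -0.3, -0.6]
grip_width: 0.0599
grasp_force: 0.0
```

```bash
python3 - <<'E'
from h import *
def cork(im):
    i=im.astype(int); return (i[...,0]-i[...,2]>75)&(i[...,0]>140)&(i[...,1]<185)
L=[]
for n in('scene','top'):
    r.read_camera(n);im=shot(n,'f_%s.png'%n)
    for z in (.113,.117,.121): print(n,z,np.round(fitcirc(n,im,.5645,.187,z,.02,cork),4))
    u,v=np.int32(proj(n,(.5645,.187,.07)))
    w=(50,50)if n=='scene' else (40,40)
    L.append(cv2.resize(im[v-w[1]:v+w[1],u-w[0]:u+w[0]],(300,300)))
    L.append(cv2.resize(im,(400,300)) ) if n=='scene' else 0
print(r.get_obs()['position'],r.get_obs()['time_s'])
cv2.imwrite('pics/f.png',np.hstack([L[0],L[1][:, :],])[:,:,::-1])
E
```

```text
scene 0.113 [0.5618 0.1897 0.7778]
scene 0.117 [0.5653 0.1872 0.7818]
scene 0.121 [0.5688 0.1849 0.7839]
top 0.113 [0.5653 0.1878 0.879 ]
top 0.117 [0.565  0.1872 0.8755]
top 0.121 [0.5643 0.1865 0.8711]
[ 0.56478124 -0.0027887   0.20224506] 29.4667
```

View pics/f.png

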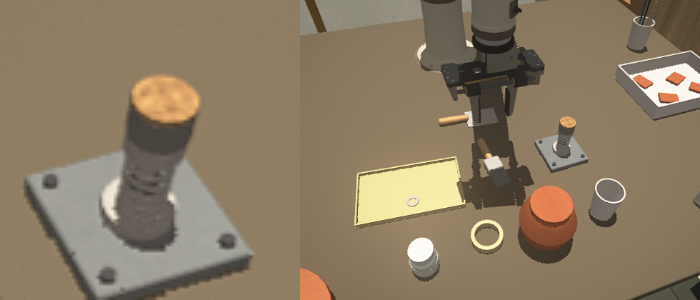

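The cap's cork face is at z of about .117, centred on the axis at (.565, .187) in both views. The other things on the bench are where they were, so I'm handing in.

```bash
python3 -c "
from plant import r
print(r.sign_off())"
```

```text
the job is handed in; nothing more can be done
None
```

The spring is fully home on the seat disc and the cap sits squarely on it, cork up and released; the other things on the bench look undisturbed, and I handed the job in at about 29.5 s.

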